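# Clear the styling tools, then find the full spray can by its weight

### The arm

A 6-joint arm with a two-finger parallel gripper is mounted at the origin on the work surface. World frame = base frame: x ahead of the robot, y to its left, z up, the work surface at z = 0. Lengths are in m, angles in degrees, forces in N, time in s.
With the tool pointing down it reaches from about 0.375 to 0.9 m from the base axis. Payload 3.1 kg.
Tool frame: the origin (TCP) lies midway between the tips of the shut fingers; the grasp point (between the pads) lies 19 mm behind it (robot.tcp_to_grasp is the distance from the TCP to the grasp point, in m); z points along the fingers, y is the line along which they close (so a half turn about z gives the same grasp; the last joint's range is limited). The gripper opens to 87 mm and grips with 3 to 60 N. Pads are 19 mm wide; open, the fingers measure 117 mm over their backs; the gripper's body (75 mm by 190 mm) begins 51 mm behind the grasp point.
Start: joints at [58.184, 30.224, 82.088, -0, 67.689, -10.227], TCP at [0.23, 0.581, 0.223] pointing down, gripper open.
Joint ranges: [-176.69, 176.69], [-43.24, 126.21], [12.49, 139.97], [-82, 262], [0, 151.66], [-163.58, 163.58]. Speed limits (degrees/s): [159.86, 159.86, 180, 180, 180, 180].

### API

Orientations are given as a 3x3 rotation matrix whose columns are the frame's x, y, z axes.
In Python, from bench import robot gives the robot as it stands.
- The arm moves only by the tool step_arm, never from a script. Its argument "series" is a list of rows, each a list of 3 entries, a list of its own where there are three numbers: the shift along the tool's x, y, z in mm, then the turn about the tool's z in rad, then the closure, from 0 (fully open) to 1 (shut). In form: [[[tx, ty, tz], yaw, fingers], ...]. A call has 1 to 5 rows; each row is the pose to reach, as a shift and turn from the pose commanded when the call began, along the tool's axes at that moment; what a row does not reach only later rows make up. A row lasts 1/10 s, in which the tool goes at most 50 mm and 8.59 degrees, less where a joint would pass 70% of its speed; a pose out of reach is approached as far as the arm can. A call with a gripper value outside its range is refused whole. The fingers move at their own pace and stop on an object; the grip force is fixed at half the most. Time passes only in rows, so rows that repeat a pose let the fingers close. It gives the time, the measured TCP pose, the force, the opening and the grip force at its end, in the units of the state.
- robot.get_state(): the state, without advancing time (a new reading comes with each control period).
- robot.snapshot(name): name is "side" or "top" or "wrist"; returns (picture, depth): 480x640x3 uint8, blue, green, red; 480x640 float32, m along the optical axis (not along the pixel's ray), 0 where there is no reading.
- robot.camera_info(name): a dict with "camera_matrix" (3x3 intrinsics, pixels), "eye" and "rotation" of the camera in the world. Camera axes: x right, y down, z forward; pixel columns grow to the right and rows downward; lengths in m; the calibration is good to about 2 mm. A picture is of the moment at which its call begins: read the wrist's pose just before it. camera_info takes no time and is no camera call; for the wrist camera it gives the pose at the moment of the call.
- robot.hand_in(): hands the job in; it is judged then, once.
The state is a dict: "time_s": time; "qpos": joint angles; "dq": joint speeds; "joint_efforts": joint torques, N m; "eef_pos": TCP position; "tool_rot": TCP orientation; "wrist_force": force on the tool from outside, world axes, zero at the start; "ft_torque": the same for the moment, N m; "opening": finger opening in m; "finger_force": force on a finger pad.
Only numpy, scipy, OpenCV 4.12 (cv2) and the standard library are available. Lean on these libraries where they do the work, as an engineer would, in place of code of your own. Each camera call takes 0.05 s, during which the arm holds its last target. There are 200 camera calls.

### The job

The dishes are ready to be sprayed for the shot: first clear the palette knife and the ice-cream scoop into the steel tray, lying wholly inside it. Then heft the three identical spray cans one after another, lifting each clear of the table and setting it (not dropping it) back upright where it stood, and find the fullest by its weight; finish while holding that can up, upright and still, at least 10 cm above the table, with the other two standing in their places. Knock no can over and leave the bowl, the dish of noodles and the camera alone.

Things in the scene. Friction and masses are not known exactly. Their poses are not given: they have to be found in the camera images.
- table: the white work table, top at z = 0, 1.35 m by 1.9 m; origin on its top at its centre. Fixed.
- tray: open stainless steel tool tray, 280 mm along its x, 170 mm along its y, 35 mm tall, walls and floor 4 mm thick (inside 272 x 162 mm), 0.7 kg, loose on the table. Origin at the centre of its underside, z up.
- knife: offset palette knife with dark wooden handle and steel blade, 200 mm long. Origin on its underside at mid-length, x along the tool from handle to working end, z up. Handle 15 mm wide and 18 mm tall, from x = -100 to -5 mm; blade 24 mm wide, 3 mm thick. Pick it by the handle at about x = -35 mm (70 g). Lies flat on the table beside the other tool, handle towards the robot.
- knife_butt (a point): rear end of the palette knife's handle, 9 mm above its underside
- knife_tip (a point): front end of the palette knife's blade
- scoop: one-piece aluminium ice-cream scoop, 180 mm long. Origin on its underside at mid-length, x along the tool from handle to working end, z up. Handle 17 mm wide and 20 mm tall, from x = -90 to +20 mm; round scoop bowl 46 mm across and 28 mm tall at x = 67 mm, mouth up. Pick it by the handle at about x = 0 (120 g). Lies flat on the table beside the other tool, handle towards the robot.
- scoop_butt (a point): rear end of the scoop's handle, 10 mm above its underside
- scoop_tip (a point): front end of the scoop's bowl, 14 mm above its underside
- can_a: closed spray can, one of three that look the same: straight white body 53 mm in diameter up to 125 mm, then a white cap 34 mm in diameter, 155 mm tall in all. Origin at the centre of its underside, z up the can. Stands on the table (z = 0). One can, anywhere of the three, is at least 130 g heavier than either other; all weigh 90 to 370 g.
- can_b: closed spray can, one of three that look the same: straight white body 53 mm in diameter up to 125 mm, then a white cap 34 mm in diameter, 155 mm tall in all. Origin at the centre of its underside, z up the can. Stands on the table (z = 0). One can, anywhere of the three, is at least 130 g heavier than either other; all weigh 90 to 370 g.
- can_c: closed spray can, one of three that look the same: straight white body 53 mm in diameter up to 125 mm, then a white cap 34 mm in diameter, 155 mm tall in all. Origin at the centre of its underside, z up the can. Stands on the table (z = 0). One can, anywhere of the three, is at least 130 g heavier than either other; all weigh 90 to 370 g.
- bowl: bystander: white ceramic bowl of mango slices, 156 mm across, about 55 mm tall, origin at the centre of its underside. Leave it alone.
- plate: bystander: square white dish of noodles, 170 x 170 mm, about 50 mm tall, origin at the centre of its underside. Leave it alone.
- camera: bystander: black camera, 135 mm wide, 110 mm tall, its lens reaching 80 mm out along its -x; origin at the centre of its underside. Leave it alone.

How it is judged:
By the outcome, as a careful person would: the job done as asked, in the order asked, and still so for the second after the job is handed in, while the arm keeps its last pose, push and grip.
It also fails if it takes over 72 s, if anything falls off the work surface, if the arm or the gripper's body presses on something with over 40 N, if the wrist force passes 120 N, or if a joint passes its speed limit or range.

## Working session

There is one attempt and no reset: what is moved stays moved. The work goes in short steps, Python scripts to look and compute and a tool call to move; the robot and the scene stay as the last step left them, time stands still between calls to the robot, and variables do not carry over. Pictures are saved under pics/ and viewed, at most 10 in all, crops included, and the job is handed in when it is done.

Besides the shell and the picture viewer there is one more tool, called after ">>>" by a JSON object that holds its "api" and its "payload". step_arm: Moves the arm, as the interface text tells. Its arguments: {"type":"object","properties":{"series":{"type":"array","items":{"type":"array"}}},"required":["series"]}

```bash
ls; mkdir -p pics; python3 - <<'E'
from bench import robot
import cv2,numpy as np
s=robot.get_state();print(s)
for n in("top","side"):
    im,d=robot.snapshot(n);cv2.imwrite(f"pics/{n}0.png",im);np.save(f"{n}0.npy",d)
    print(n,robot.camera_info(n))
E
```

```text
pics
{'time_s': 0.0, 'qpos': array([ 5.81843091e+01,  3.02785401e+01,  8.21563668e+01, -7.54858400e-04,
        6.76912817e+01, -1.02275507e+01]), 'dq': array([-0.02415031,  0.03497105,  0.04758322, -0.0048363 ,  0.02804093,
       -0.07729817]), 'joint_efforts': array([-6.60623136e-04, -4.40035808e+01, -1.76593459e+01,  6.32800232e-02,
        5.82645438e-02, -1.94541612e-04]), 'eef_pos': array([0.22953755, 0.58052369, 0.22157634]), 'tool_rot': array([[-9.29854292e-01,  3.67926177e-01, -1.15072623e-03],
       [ 3.67927781e-01,  9.29852473e-01, -1.87791715e-03],
       [ 3.79070753e-04, -2.16957348e-03, -9.99997575e-01]]), 'wrist_force': array([0.14846994, 0.27199227, 0.33333475]), 'ft_torque': array([0.02743895, 0.03094851, 0.03364612]), 'finger_force': 0.0, 'opening': 0.0869596021238625}
top {'camera_matrix': array([[590.246774  ,   0.        , 315.00532771],
       [  0.        , 590.246774  , 232.16347775],
       [  0.        ,   0.        ,   1.        ]]), 'eye': array([0.29543309, 0.0083552 , 1.39788421]), 'rotation': array([[ 0.01611402, -0.97869326,  0.20469452],
       [-0.99986876, -0.01611528,  0.00166097],
       [ 0.00167313, -0.20469442, -0.9788245 ]])}
side {'camera_matrix': array([[565.8223218 ,   0.        , 322.47681874],
       [  0.        , 565.8223218 , 256.0600931 ],
       [  0.        ,   0.        ,   1.        ]]), 'eye': array([-0.02219635, -0.68795377,  0.71806787]), 'rotation': array([[ 7.36143316e-01, -3.93548792e-01,  5.50647226e-01],
       [-6.76825690e-01, -4.27960072e-01,  5.98963407e-01],
       [-6.62984363e-05, -8.13615097e-01, -5.81403879e-01]])}
```

View pics/top0.png

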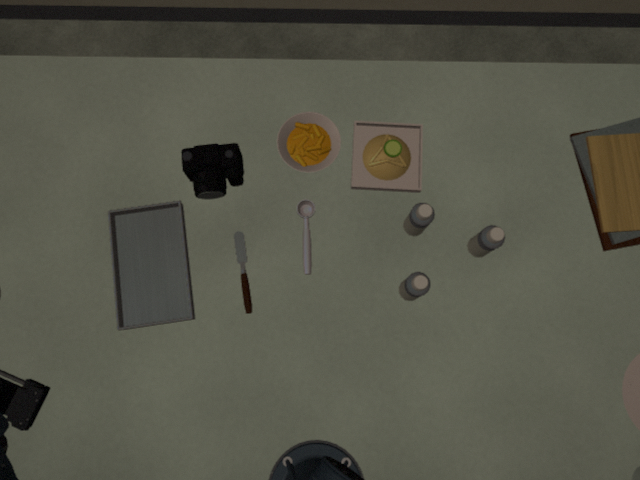

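View pics/side0.png

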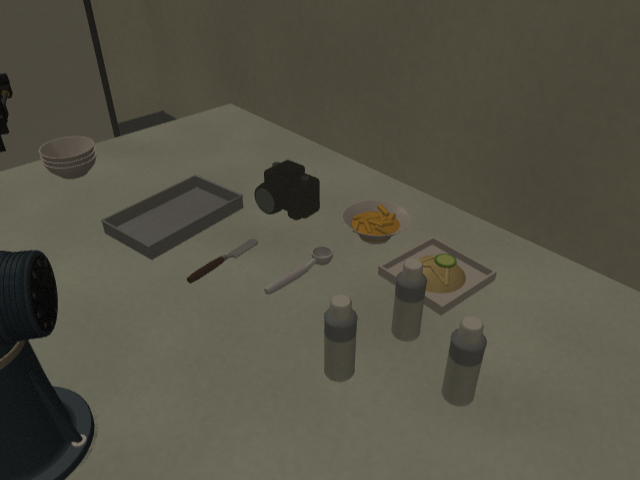

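The top view shows the tray with corners at about (109,210), (181,202), (194,319) and (119,328). The knife runs from butt (249,312) to tip (238,232), and the scoop from butt (307,273) to bowl (306,208). The can caps are at (425,211), (495,233) and (421,281). The side view agrees with this.

```bash
cat > h.py <<'E'
import numpy as np,cv2
from bench import robot
def cam(n):
    c=robot.camera_info(n);return c["camera_matrix"],np.array(c["eye"]),np.array(c["rotation"])
def ray(n,u,v,z,c=None):
    K,e,R=c or cam(n);d=R@np.linalg.solve(K,[u,v,1.]);return e+d*(z-e[2])/d[2]
def cloud(n,d,c=None):
    K,e,R=c or cam(n);v,u=np.mgrid[:480,:640]
    p=np.stack([(u-K[0,2])/K[0,0]*d,(v-K[1,2])/K[1,1]*d,d],-1)
    P=p@R.T+e;P[d==0]=np.nan;return P
def togo(p,yawdeg=None,R=None):
    s=robot.get_state();return s["tool_rot"].T@(np.array(p)-s["eef_pos"])*1000
E
python3 - <<'E'
from h import *
im=cv2.imread("pics/top0.png");d=np.load("top0.npy");P=cloud("top",d);z=P[...,2]
print("table z",np.nanmedian(z[330:400,200:260]))
def comps(m,box,name,zc=None):
    u0,v0,u1,v1=box;mm=np.zeros(m.shape,np.uint8);mm[v0:v1,u0:u1]=m[v0:v1,u0:u1]
    n,l,s,c=cv2.connectedComponentsWithStats(mm)
    for i in range(1,n):
        if s[i,4]<25:continue
        q=P[l==i];r=cv2.minAreaRect(np.argwhere(l==i)[:,::-1].astype(np.float32))
        bp=cv2.boxPoints(r);zz=np.nanmedian(q[:,2]) if zc is None else zc
        W=np.array([ray("top",*b,zz)[:2] for b in bp])
        print(name,s[i,4],"px",c[i].round(1),"med",np.nanmedian(q,0).round(3),"rectc",ray("top",*r[0],zz).round(3),"corners",W.round(3).tolist(),"size",np.linalg.norm(W[1]-W[0]).round(3),np.linalg.norm(W[2]-W[1]).round(3))
comps(z>.14,(380,180,540,320),"cap",.155)
comps(z>.01,(90,190,215,340),"tray",.035)
comps(z>.008,(222,220,262,325),"knife",.015)
comps(z>.008,(285,195,325,290),"scoop",.02)
comps(z>.012,(265,100,345,180),"bowl")
comps(z>.012,(346,110,430,200),"plate")
comps(z>.02,(170,130,250,203),"camera")
for n,b,t in(("knife",(249,312),(238,232)),("scoop",(307,273),(306,202))):
    print(n,ray("top",*b,.01).round(3),ray("top",*t,.01).round(3))
E
```

```text
table z -0.0008321055386144582
cap 199 px [424.8 211.3] med [ 0.606 -0.227  0.154] rectc [ 0.606 -0.228  0.155] corners [[0.605, -0.204], [0.63, -0.229], [0.607, -0.251], [0.582, -0.227]] size 0.035 0.032
cap 213 px [496.2 234.5] med [ 0.557 -0.379  0.154] rectc [ 0.557 -0.379  0.155] corners [[0.573, -0.362], [0.573, -0.397], [0.54, -0.395], [0.54, -0.361]] size 0.035 0.033
cap 206 px [420.3 282.4] med [ 0.451 -0.214  0.154] rectc [ 0.45  -0.214  0.155] corners [[0.466, -0.199], [0.467, -0.231], [0.435, -0.23], [0.434, -0.198]] size 0.032 0.032
tray 182 px [204.9 194.1] med [0.662 0.27  0.063] rectc [0.668 0.277 0.035] corners [[0.679, 0.302], [0.68, 0.254], [0.657, 0.253], [0.657, 0.301]] size 0.048 0.022
tray 1651 px [145.5 260.8] med [0.511 0.433 0.033] rectc [0.496 0.394 0.035] corners [[0.632, 0.509], [0.653, 0.327], [0.365, 0.282], [0.346, 0.457]] size 0.184 0.291
knife 301 px [246.2 291.2] med [0.439 0.17  0.015] rectc [0.445 0.17  0.015] corners [[0.5, 0.189], [0.503, 0.172], [0.391, 0.152], [0.388, 0.169]] size 0.018 0.114
scoop 586 px [306.8 236. ] med [0.569 0.03  0.017] 
[... 200 characters left out ...]
 [[0.878, 0.109], [0.881, -0.046], [0.727, -0.047], [0.725, 0.104]] size 0.154 0.154
plate 756 px [388.6 155. ] med [ 0.782 -0.17   0.021] rectc [ 0.777 -0.164  0.021] corners [[0.693, -0.074], [0.868, -0.082], [0.862, -0.256], [0.687, -0.244]] size 0.175 0.174
plate 1476 px [387.2 156.5] med [ 0.772 -0.162  0.027] rectc [ 0.773 -0.162  0.027] corners [[0.812, -0.096], [0.844, -0.201], [0.734, -0.228], [0.703, -0.125]] size 0.109 0.113
camera 2701 px [213.1 168.5] med [0.719 0.249 0.086] rectc [0.71  0.249 0.086] corners [[0.768, 0.328], [0.785, 0.189], [0.654, 0.171], [0.637, 0.308]] size 0.141 0.133
knife [0.393 0.162 0.01 ] [0.583 0.196 0.01 ]
scoop [0.487 0.028 0.01 ] [0.66  0.034 0.01 ]
```

```bash
python3 - <<'E'
from h import *
d=np.load("top0.npy");P=cloud("top",d);z=P[...,2]
m=(z>.022)&(z<.045);sub=np.zeros_like(m);sub[200:335,100:200]=m[200:335,100:200];sub[:206,186:]=0
q=P[sub][:,:2].astype(np.float32);r=cv2.minAreaRect(q);print("tray",r,cv2.boxPoints(r).round(3).tolist())
print([ray("top",*c,.035).round(3)[:2] for c in((109,210),(181,202),(194,319),(119,328))])
h=(z>.008)&(z<.03);k=np.zeros_like(h);k[270:320,235:258]=h[270:320,235:258]
v=cv2.fitLine(P[k][:,:2].astype(np.float32),2,0,.01,.01).ravel();print("knife",v,np.degrees(np.arctan2(v[1],v[0])))
k[:]=0;k[222:276,298:316]=h[222:276,298:316]
v=cv2.fitLine(P[k][:,:2].astype(np.float32),2,0,.01,.01).ravel();print("scoop",v,np.degrees(np.arctan2(v[1],v[0])))
print("to knife",togo([.455,.173,.12]))
E
```

```text
tray ((0.49957507848739624, 0.3949268162250519), (0.2854728400707245, 0.17597094178199768), 9.37804126739502) [[0.3440000116825104, 0.4580000042915344], [0.37299999594688416, 0.2849999964237213], [0.6549999713897705, 0.3310000002384186], [0.6259999871253967, 0.5049999952316284]]
[array([0.626, 0.501]), array([0.649, 0.331]), array([0.373, 0.284]), array([0.35 , 0.454])]
knife [0.98488015 0.17323701 0.4384418  0.16961986] 9.976079
scoop [0.9987396  0.05019131 0.5425066  0.0288308 ] 2.876959
to knife [-359.609158   -295.89846483  102.10671498]
```

>>> {"api": "step_arm", "payload": {"series": [[[-36,-30,0],0,0],[[-72,-59,0],0,0],[[-108,-89,0],0,0],[[-144,-118,0],0,0],[[-180,-148,0],0,0]]}}

```text
time_s: 0.6
eef_pos: [0.3432, 0.3756, 0.2223]
tool_rot: [[-0.93, 0.367, -0.0], [0.367, 0.93, -0.0], [0.0, -0.0, -1.0]]
wrist_force: [0.9, -0.3, 0.6]
opening: 0.0868
finger_force: 0.0
```

>>> {"api": "step_arm", "payload": {"series": [[[-36,-30,10],0,0],[[-72,-59,20],0,0],[[-108,-89,40],0,0],[[-144,-118,60],0,0],[[-180,-148,80],0,0]]}}

```text
time_s: 1.1
eef_pos: [0.4554, 0.1736, 0.1428]
tool_rot: [[-0.93, 0.368, 0.0], [0.368, 0.93, 0.0], [-0.0, 0.0, -1.0]]
wrist_force: [0.6, 0.3, -0.1]
opening: 0.087
finger_force: 0.0
```

>>> {"api": "step_arm", "payload": {"series": [[[0,0,4],-0.11,0.4],[[0,0,8],-0.22,0.4],[[0,0,12],-0.33,0.4],[[0,0,16],-0.44,0.4],[[0,0,22],-0.55,0.4]]}}

```text
time_s: 1.6
eef_pos: [0.4547, 0.1751, 0.1211]
tool_rot: [[-0.984, -0.177, -0.0], [-0.177, 0.984, -0.0], [0.0, 0.0, -1.0]]
wrist_force: [-0.4, -0.2, 0.0]
opening: 0.0563
finger_force: 0.0
```

>>> {"api": "step_arm", "payload": {"series": [[[0,0,0],0,0.4],[[0,0,0],0,0.4]]}}

```text
time_s: 1.8
eef_pos: [0.4546, 0.1753, 0.1213]
tool_rot: [[-0.985, -0.17, -0.001], [-0.17, 0.985, -0.0], [0.001, 0.0, -1.0]]
wrist_force: [-0.5, -0.5, 0.1]
opening: 0.0531
finger_force: 0.0
```

```bash
python3 - <<'E'
from h import *
s=robot.get_state();R=s["tool_rot"];print(s["time_s"],s["eef_pos"],R,s["opening"],s["wrist_force"],s["qpos"])
c=cam("wrist");im,d=robot.snapshot("wrist");cv2.imwrite("pics/w1.png",im);print(c)
print(togo([.455,.173,.003]), "y axis deg",np.degrees(np.arctan2(R[1,1],R[0,1])))
P=cloud("wrist",d,c);z=P[...,2];m=(z>.008)&(z<.03)&(abs(P[...,0]-.45)<.07)&(abs(P[...,1]-.17)<.05)
q=P[m][:,:2].astype(np.float32);print(len(q));
if len(q)>50:
  v=cv2.fitLine(q,2,0,.01,.01).ravel();print(v,np.degrees(np.arctan2(v[1],v[0])),q.min(0),q.max(0))
E
```

```text
1.8 [0.45459256 0.17528027 0.12127356] [[-9.85437305e-01 -1.70037885e-01 -6.60335485e-04]
 [-1.70037882e-01  9.85437525e-01 -6.06586928e-05]
 [ 6.61033642e-04  5.25067084e-05 -9.99999780e-01]] 0.053079071437666964 [-0.49197734 -0.47824048  0.07501707] [ 7.91522771e+00  2.90473882e+01  1.07097398e+02  2.54966168e-03
  4.38931664e+01 -9.18766330e+01]
(array([[423.39254512,   0.        , 318.59071839],
       [  0.        , 423.39254512, 237.89925574],
       [  0.        ,   0.        ,   1.        ]]), array([0.37405009, 0.16268604, 0.28421282]), array([[-1.70679458e-01,  9.41260172e-01,  2.91372289e-01],
       [ 9.85326570e-01,  1.62964651e-01,  5.07353320e-02],
       [ 2.71763901e-04,  2.95756337e-01, -9.55263375e-01]]))
[  0.15281735  -2.32532211 118.48232494] y axis deg 99.79002176294017
3975
[0.98461336 0.17474708 0.43845984 0.17284174] 10.06394 [0.3890136  0.15790214] [0.5059908  0.18951292]
```

>>> {"api": "step_arm", "payload": {"series": [[[0,-1,30],0,0.4],[[0,-1,60],0,0.4],[[0,-1,90],0,0.4],[[0,-1,108],0,0.4],[[0,-1,117],0,0.4]]}}

```text
time_s: 2.35
eef_pos: [0.4544, 0.1742, 0.0031]
tool_rot: [[-0.985, -0.171, -0.002], [-0.171, 0.985, -0.0], [0.002, 0.0, -1.0]]
wrist_force: [0.7, -0.4, 0.4]
opening: 0.0523
finger_force: 0.0
```

>>> {"api": "step_arm", "payload": {"series": [[[0,0,0],0,0.6],[[0,0,0],0,1],[[0,0,0],0,1],[[0,0,0],0,1],[[0,0,0],0,1]]}}

```text
time_s: 2.85
eef_pos: [0.4554, 0.1744, 0.0052]
tool_rot: [[-0.985, -0.172, 0.002], [-0.172, 0.985, 0.0], [-0.002, -0.0, -1.0]]
wrist_force: [1.2, 0.5, 0.3]
opening: 0.0202
finger_force: 0.0
```

>>> {"api": "step_arm", "payload": {"series": [[[0,0,0],0,1],[[0,0,-15],0,1],[[0,0,-40],0,1],[[0,0,-70],0,1],[[0,0,-90],0,1]]}}

```text
time_s: 3.35
eef_pos: [0.4552, 0.1743, 0.096]
tool_rot: [[-0.985, -0.172, 0.001], [-0.172, 0.985, 0.0], [-0.001, -0.0, -1.0]]
wrist_force: [1.0, -1.0, -2.1]
opening: 0.0152
finger_force: 30.0
```

```bash
python3 - <<'E'
from h import *
a=np.radians(9.5);u=np.array([np.cos(a),np.sin(a)]);n=np.array([-u[1],u[0]])
c=np.array([.4995,.393])
for nm,off,gx in(("knife",.040,-.035),("scoop",-.035,0)):
    p=c+n*off+u*gx;print(nm,p,togo([*p,.09]),togo([*p,.008]))
s=robot.get_state();print(s["time_s"],s["eef_pos"],s["opening"])
E
```

```text
knife [0.4583781  0.42667476] [-46.63954539 247.99669865   6.01925717] [-46.5344261  248.00310795  88.01918954]
scoop [0.50527667 0.35848   ] [-81.07927511 172.73779543   6.06928937] [-80.97415582 172.74420473  88.06922174]
3.35 [0.45518325 0.17434979 0.09597885] 0.015243266391472164
```

>>> {"api": "step_arm", "payload": {"series": [[[0,20,-5],0,1],[[-10,60,-10],0,1],[[-20,100,-10],0,1],[[-30,140,-10],0,1],[[-40,180,-10],0,1]]}}

```text
time_s: 3.85
eef_pos: [0.4629, 0.36, 0.1046]
tool_rot: [[-0.985, -0.172, -0.0], [-0.172, 0.985, -0.0], [0.0, -0.0, -1.0]]
wrist_force: [0.7, -0.7, -0.3]
opening: 0.0147
finger_force: 30.0
```

>>> {"api": "step_arm", "payload": {"series": [[[-4,35,0],0,1],[[-7,60,5],0,1],[[-7,68,20],0,1],[[-7,68,40],0,1],[[-7,68,60],0,1]]}}

```text
time_s: 4.35
eef_pos: [0.4575, 0.4257, 0.0428]
tool_rot: [[-0.985, -0.173, -0.001], [-0.173, 0.985, -0.001], [0.002, -0.001, -1.0]]
wrist_force: [-0.2, -0.5, -0.6]
opening: 0.0149
finger_force: 30.0
```

```bash
python3 - <<'E'
from h import *
s=robot.get_state();print(s["time_s"],s["eef_pos"],s["wrist_force"],s["opening"]);print(togo([.4584,.4267,.011]))
im,d=robot.snapshot("side");cv2.imwrite("pics/s1.png",cv2.resize(im[120:320,60:360],None,fx=2,fy=2))
E
```

```text
4.35 [0.45754292 0.42572511 0.04283838] [-0.20587119 -0.50920474 -0.61417206] 0.014903497596713649
[-1.06441167  0.8496678  31.83571261]
```

View pics/s1.png

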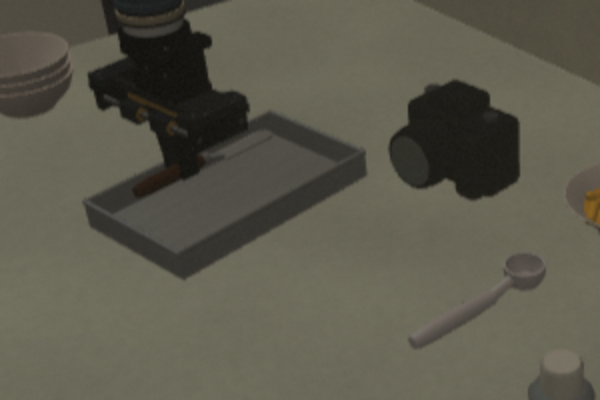

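The knife is held level over the tray, with its butt at about (140,190) and tip at about (270,135) in the crop. It clears the walls.

>>> {"api": "step_arm", "payload": {"series": [[[-1,0,10],0,1],[[-1,0,20],0,1],[[-1,0,26],0,1],[[-1,0,30],0,1],[[-1,0,31],0,1]]}}

```text
time_s: 4.9
eef_pos: [0.4595, 0.4267, 0.0133]
tool_rot: [[-0.985, -0.172, -0.0], [-0.172, 0.985, -0.0], [0.0, -0.0, -1.0]]
wrist_force: [-0.7, -0.1, -0.5]
opening: 0.0151
finger_force: 30.0
```

>>> {"api": "step_arm", "payload": {"series": [[[0,0,0],0,0.7],[[0,0,0],0,0.7],[[0,0,0],0,0.7],[[0,0,-15],0,0.7],[[0,0,-40],0,0.7]]}}

```text
time_s: 5.4
eef_pos: [0.4584, 0.4262, 0.0533]
tool_rot: [[-0.985, -0.172, -0.003], [-0.172, 0.985, -0.002], [0.003, -0.001, -1.0]]
wrist_force: [0.7, -0.0, 0.5]
opening: 0.0261
finger_force: 0.0
```

>>> {"api": "step_arm", "payload": {"series": [[[0,0,-30],0,0.5],[[0,0,-60],0,0.4],[[0,0,-80],0,0.4],[[0,0,-80],0,0.4]]}}

```text
time_s: 5.8
eef_pos: [0.4617, 0.4285, 0.1383]
tool_rot: [[-0.985, -0.173, 0.008], [-0.173, 0.985, 0.005], [-0.008, 0.003, -1.0]]
wrist_force: [0.4, 0.7, -0.6]
opening: 0.0484
finger_force: 0.0
```

```bash
python3 - <<'E'
from h import *
s=robot.get_state();print(s["time_s"],s["eef_pos"],s["wrist_force"],s["opening"])
R=s["tool_rot"];print(np.degrees(np.arctan2(R[1,1],R[0,1])))
# scoop grasp
print(togo([.574,.0312,.1]))
E
```

```text
5.8 [0.46173485 0.42845163 0.13825362] [ 0.43127389  0.74015336 -0.63356112] 0.04841011100394674
99.93667182401562
[ -41.72601961 -410.79563742   37.16906694]
```

>>> {"api": "step_arm", "payload": {"series": [[[-4,-30,0],0,0.4],[[-8,-70,0],0,0.4],[[-12,-112,0],0,0.4],[[-16,-154,0],0,0.4],[[-20,-196,0],0,0.4]]}}

```text
time_s: 6.3
eef_pos: [0.5125, 0.2356, 0.133]
tool_rot: [[-0.985, -0.173, -0.001], [-0.173, 0.985, -0.0], [0.001, -0.0, -1.0]]
wrist_force: [1.6, 0.0, -0.4]
opening: 0.052
finger_force: 0.0
```

>>> {"api": "step_arm", "payload": {"series": [[[-4,-44,5],0,0.4],[[-8,-88,10],0,0.4],[[-14,-132,15],0.03,0.4],[[-18,-176,25],0.07,0.4],[[-22,-214,30],0.12,0.4]]}}

```text
time_s: 6.8
eef_pos: [0.571, 0.0281, 0.1024]
tool_rot: [[-0.999, -0.05, -0.002], [-0.05, 0.999, 0.0], [0.002, 0.0, -1.0]]
wrist_force: [-0.3, 0.5, -0.7]
opening: 0.0523
finger_force: 0.0
```

>>> {"api": "step_arm", "payload": {"series": [[[0,0,0],0,0.4],[[0,0,0],0,0.4]]}}

```text
time_s: 7.0
eef_pos: [0.5709, 0.0295, 0.1028]
tool_rot: [[-0.999, -0.051, -0.002], [-0.051, 0.999, 0.001], [0.002, 0.001, -1.0]]
wrist_force: [-0.4, 0.5, -0.0]
opening: 0.0523
finger_force: 0.0
```

```bash
python3 - <<'E'
from h import *
s=robot.get_state();R=s["tool_rot"];print(s["time_s"],s["eef_pos"],s["opening"],np.degrees(np.arctan2(R[1,1],R[0,1])))
c=cam("wrist");im,d=robot.snapshot("wrist")
P=cloud("wrist",d,c);z=P[...,2];m=(z>.008)&(z<.03)&(P[...,0]>.47)&(P[...,0]<.59)&(abs(P[...,1]-.03)<.04)
q=P[m][:,:2].astype(np.float32)
v=cv2.fitLine(q,2,0,.01,.01).ravel();print(len(q),v,np.degrees(np.arctan2(v[1],v[0])),q.min(0),q.max(0))
y=v[3]+(.574-v[2])*v[1]/v[0];print(y,togo([.574,(y+.0305)/2,.003]))
E
```

```text
7.0 [0.57086841 0.02952409 0.10280809] 0.05225234077089648 92.92366065340433
5512 [0.9990301  0.04403177 0.5335034  0.03114012] 2.5236502 [0.4833715 0.0201929] [0.58997804 0.0423189 ]
0.03292499 [-3.65677655  0.85948539 99.98177848]
```

>>> {"api": "step_arm", "payload": {"series": [[[-3,1,25],0,0.4],[[-3,1,50],0,0.4],[[-3,1,75],0,0.4],[[-3,1,92],0,0.4],[[-3,1,99],0,0.4]]}}

```text
time_s: 7.55
eef_pos: [0.5725, 0.0335, 0.0029]
tool_rot: [[-0.998, -0.056, -0.004], [-0.056, 0.998, 0.001], [0.004, 0.001, -1.0]]
wrist_force: [0.2, 0.6, 0.2]
opening: 0.0525
finger_force: 0.0
```

>>> {"api": "step_arm", "payload": {"series": [[[0,0,0],0,0.6],[[0,0,0],0,1],[[0,0,0],0,1],[[0,0,0],0,1],[[0,0,0],0,1]]}}

```text
time_s: 8.05
eef_pos: [0.5749, 0.0313, 0.0052]
tool_rot: [[-0.999, -0.053, 0.001], [-0.053, 0.999, -0.0], [-0.001, -0.0, -1.0]]
wrist_force: [-0.5, 0.2, -0.0]
opening: 0.0201
finger_force: 0.0
```

>>> {"api": "step_arm", "payload": {"series": [[[0,0,0],0,1],[[0,0,-20],0,1],[[0,0,-50],0,1],[[0,0,-80],0,1],[[0,0,-110],0,1]]}}

```text
time_s: 8.55
eef_pos: [0.5739, 0.0313, 0.1152]
tool_rot: [[-0.999, -0.053, -0.001], [-0.053, 0.999, 0.0], [0.001, 0.0, -1.0]]
wrist_force: [0.5, 0.2, -0.9]
opening: 0.0163
finger_force: 30.0
```

```bash
python3 - <<'E'
from h import *
s=robot.get_state();print(s["time_s"],s["eef_pos"],s["wrist_force"],s["opening"])
a=np.radians(9.5);u=np.array([np.cos(a),np.sin(a)]);n=np.array([-u[1],u[0]]);c=np.array([.4995,.393])
P=cloud("top",robot.snapshot("top")[1]);z=P[...,2]
q=P[(z>.012)&(z<.05)];l=(q[:,:2]-c)@np.c_[u,n];k=(abs(l[:,0])<.125)&(abs(l[:,1])<.073);print("knife in tray",k.sum(),l[k].min(0),l[k].max(0),l[k].mean(0))
p=c-n*.035;print(p,togo([*p,.11]))
E
```

```text
8.55 [0.573911   0.0313312  0.11520313] [ 0.4987469   0.24703737 -0.86712872] 0.016342933648033874
knife in tray 5 [0.07071402 0.01043431] [0.09448701 0.04220152] [0.08231633 0.02793125]
[0.50527667 0.35848   ] [ 54.35710976 330.82043024   9.18276608]
```

>>> {"api": "step_arm", "payload": {"series": [[[20,20,-10],0,1],[[45,50,-20],0,1],[[60,90,-30],0,1],[[60,130,-30],0,1],[[60,170,-30],0,1]]}}

```text
time_s: 9.1
eef_pos: [0.5048, 0.1991, 0.1448]
tool_rot: [[-0.999, -0.052, 0.0], [-0.052, 0.999, -0.0], [-0.0, -0.0, -1.0]]
wrist_force: [1.5, 0.1, -2.3]
opening: 0.0167
finger_force: 30.0
```

>>> {"api": "step_arm", "payload": {"series": [[[0,40,0],-0.03,1],[[0,80,0],-0.06,1],[[0,120,5],-0.09,1],[[-5,150,15],-0.12,1],[[-6,161,35],-0.12,1]]}}

```text
time_s: 9.6
eef_pos: [0.5042, 0.3629, 0.1104]
tool_rot: [[-0.984, -0.176, 0.005], [-0.176, 0.984, 0.003], [-0.006, 0.002, -1.0]]
wrist_force: [0.5, -0.2, -0.6]
opening: 0.0167
finger_force: 30.0
```

>>> {"api": "step_arm", "payload": {"series": [[[0,0,25],0,1],[[0,0,50],0,1],[[0,0,60],0,1],[[0,0,60],0,1]]}}

```text
time_s: 10.0
eef_pos: [0.5016, 0.3582, 0.0476]
tool_rot: [[-0.985, -0.172, -0.004], [-0.172, 0.985, -0.002], [0.004, -0.001, -1.0]]
wrist_force: [-0.9, 1.0, -0.2]
opening: 0.0166
finger_force: 30.0
```

```bash
python3 - <<'E'
from h import *
s=robot.get_state();R=s["tool_rot"];print(s["time_s"],s["eef_pos"],s["wrist_force"],s["opening"],np.degrees(np.arctan2(R[1,1],R[0,1])));print(togo([.5053,.3585,.012]))
im,d=robot.snapshot("side");cv2.imwrite("pics/s2.png",cv2.resize(im[120:320,60:360],None,fx=2,fy=2))
E
```

```text
10.0 [0.50156551 0.35824598 0.04761956] [-0.94902942  1.04738037 -0.24564137] 0.016648116206353286 99.91289993209779
[-3.86795113 -0.35143687 35.60448146]
```

View pics/s2.png

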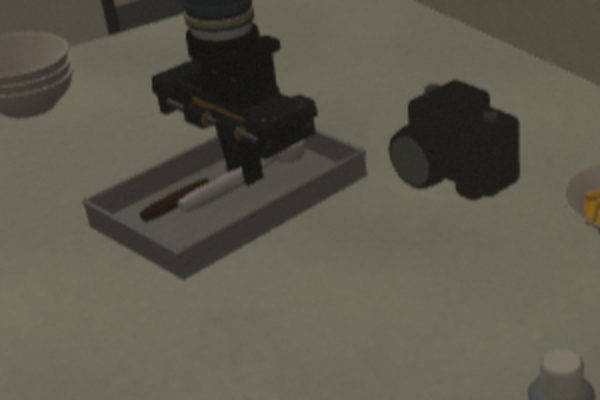

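The scoop is held over the tray, with its butt at about (183,205) and bowl at about (290,150) in the crop. The knife lies behind it, butt at about (145,212), and everything is inside the walls.

>>> {"api": "step_arm", "payload": {"series": [[[-2,0,12],0,1],[[-2,0,22],0,1],[[-2,0,30],0,1],[[-2,0,34],0,1],[[-2,0,35],0,1]]}}

```text
time_s: 10.55
eef_pos: [0.5045, 0.3591, 0.0137]
tool_rot: [[-0.985, -0.172, -0.001], [-0.172, 0.985, -0.001], [0.001, -0.0, -1.0]]
wrist_force: [-0.2, -0.6, -0.0]
opening: 0.0169
finger_force: 30.0
```

>>> {"api": "step_arm", "payload": {"series": [[[0,0,0],0,0.7],[[0,0,0],0,0.7],[[0,0,0],0,0.7],[[0,0,-15],0,0.7],[[0,0,-40],0,0.7]]}}

```text
time_s: 11.05
eef_pos: [0.5038, 0.3589, 0.0544]
tool_rot: [[-0.985, -0.172, -0.003], [-0.172, 0.985, -0.001], [0.003, -0.001, -1.0]]
wrist_force: [-0.4, 0.5, 0.2]
opening: 0.026
finger_force: 0.0
```

>>> {"api": "step_arm", "payload": {"series": [[[0,0,-40],0,0.3],[[0,0,-80],0,0],[[0,0,-120],0,0],[[0,0,-150],0,0],[[0,0,-150],0,0]]}}

```text
time_s: 11.55
eef_pos: [0.5079, 0.361, 0.2114]
tool_rot: [[-0.985, -0.173, 0.012], [-0.173, 0.985, 0.005], [-0.012, 0.003, -1.0]]
wrist_force: [0.9, 0.8, -0.3]
opening: 0.0581
finger_force: 0.0
```

```bash
python3 - <<'E'
from h import *
s=robot.get_state();print(s["time_s"],s["eef_pos"],s["wrist_force"],s["opening"])
for n,p in dict(A=(.606,-.2275),B=(.557,-.379),C=(.4505,-.214)).items(): print(n,togo([*p,.2]),np.degrees(np.arctan2(p[1],p[0])),np.hypot(*p))
E
```

```text
11.55 [0.50794714 0.36101521 0.21144101] [ 0.85491982  0.82364508 -0.30502635] 0.05813033681613437
A [   5.10223512 -596.64219402    9.35241097] -20.576765146177962 0.6472961068939006
B [  79.5017558  -737.41153787    7.95485738] -34.23258030737527 0.6737135889975799
C [ 155.92924249 -556.50830313    7.62479695] -25.409015215248917 0.498744674157028
```

>>> {"api": "step_arm", "payload": {"series": [[[8,-30,0],0,0],[[20,-74,0],0,0],[[32,-118,0],0,0],[[44,-162,0],0,0],[[56,-200,0],0,0]]}}

```text
time_s: 12.05
eef_pos: [0.4832, 0.1508, 0.2044]
tool_rot: [[-0.985, -0.172, -0.001], [-0.172, 0.985, -0.0], [0.001, -0.0, -1.0]]
wrist_force: [0.4, -0.2, 0.1]
opening: 0.0862
finger_force: 0.0
```

>>> {"api": "step_arm", "payload": {"series": [[[11,-40,0],0,0],[[22,-80,0],0,0],[[33,-120,0],0,0],[[44,-160,0],0,0],[[55,-200,0],0,0]]}}

```text
time_s: 12.55
eef_pos: [0.4635, -0.0551, 0.2045]
tool_rot: [[-0.985, -0.172, -0.0], [-0.172, 0.985, 0.0], [0.0, 0.0, -1.0]]
wrist_force: [0.8, -0.5, 0.3]
opening: 0.0867
finger_force: 0.0
```

>>> {"api": "step_arm", "payload": {"series": [[[10,-40,0],0.08,0],[[20,-80,0],0.18,0],[[30,-115,0],0.29,0],[[40,-140,0],0.4,0],[[44,-154,0],0.5,0]]}}

```text
time_s: 13.05
eef_pos: [0.4468, -0.2152, 0.2044]
tool_rot: [[-0.945, 0.327, -0.0], [0.327, 0.945, -0.0], [0.0, -0.0, -1.0]]
wrist_force: [0.2, 0.3, 0.3]
opening: 0.0867
finger_force: 0.0
```

>>> {"api": "step_arm", "payload": {"series": [[[0,0,0],0,0],[[0,0,0],0,0]]}}

```text
time_s: 13.25
eef_pos: [0.4471, -0.2124, 0.2043]
tool_rot: [[-0.947, 0.32, -0.001], [0.32, 0.947, 0.001], [0.001, 0.001, -1.0]]
wrist_force: [-0.4, 0.2, -0.2]
opening: 0.087
finger_force: 0.0
```

```bash
python3 - <<'E'
from h import *
im,d=robot.snapshot("top");cv2.imwrite("pics/t2.png",cv2.resize(im[190:340,90:330],None,fx=3,fy=3))
c=cam("wrist");s=robot.get_state();iw,d=robot.snapshot("wrist");P=cloud("wrist",d,c)
print(s["time_s"],s["eef_pos"],s["opening"],s["wrist_force"],s["qpos"][5])
m=((P[...,2]>.14)&(P[...,2]<.165)).astype(np.uint8);n,l,st,ce=cv2.connectedComponentsWithStats(m)
for i in range(1,n):
    if st[i,4]>60: print(st[i,4],cv2.minEnclosingCircle(P[l==i][:,:2].astype(np.float32)),np.median(P[l==i],0))
print(togo([.4505,-.214,.092]))
E
```

```text
13.3 [ 0.44718795 -0.21191505  0.20428464] 0.08674560963273589 [ 0.14223664 -0.18272764 -0.16001912] -109.73535126383021
3077 ((0.4508429169654846, -0.21262335777282715), 0.017147257924079895) [ 0.4478738  -0.21166497  0.15523558]
[ -3.81532554  -1.20399528 112.33622552]
```

View pics/t2.png

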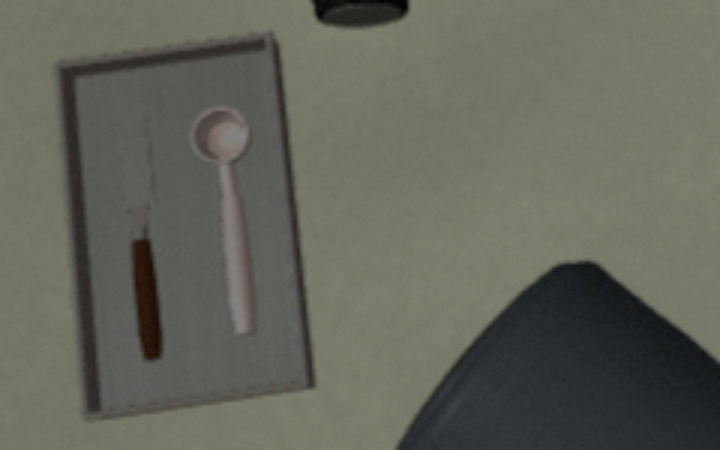

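Both tools lie wholly inside the tray: the knife at crop (140,120)-(150,355) and the scoop at (222,135)-(243,330). Next is can C.

>>> {"api": "step_arm", "payload": {"series": [[[-3,-1,25],0,0],[[-3,-1,50],0,0],[[-3,-1,75],0,0],[[-3,-1,100],0,0],[[-3,-1,112],0,0]]}}

```text
time_s: 13.85
eef_pos: [0.4494, -0.213, 0.0908]
tool_rot: [[-0.948, 0.319, -0.003], [0.319, 0.948, 0.002], [0.003, 0.001, -1.0]]
wrist_force: [0.3, 0.4, 0.4]
opening: 0.0873
finger_force: 0.0
```

>>> {"api": "step_arm", "payload": {"series": [[[0,0,0],0,0],[[0,0,0],0,0.3],[[0,0,0],0,1],[[0,0,0],0,1],[[0,0,0],0,1]]}}

```text
time_s: 14.35
eef_pos: [0.4506, -0.2153, 0.0933]
tool_rot: [[-0.947, 0.321, 0.001], [0.321, 0.947, -0.001], [-0.002, -0.001, -1.0]]
wrist_force: [0.3, -0.4, 0.3]
opening: 0.0628
finger_force: 0.0
```

>>> {"api": "step_arm", "payload": {"series": [[[0,0,0],0,1],[[0,0,0],0,1]]}}

```text
time_s: 14.55
eef_pos: [0.4504, -0.215, 0.0928]
tool_rot: [[-0.947, 0.321, 0.001], [0.321, 0.947, -0.0], [-0.001, 0.0, -1.0]]
wrist_force: [0.2, 1.1, 2.9]
opening: 0.0522
finger_force: 30.0
```

>>> {"api": "step_arm", "payload": {"series": [[[0,0,-5],0,1],[[0,0,-20],0,1],[[0,0,-35],0,1],[[0,0,-50],0,1],[[0,0,-60],0,1]]}}

```text
time_s: 15.05
eef_pos: [0.45, -0.2149, 0.1531]
tool_rot: [[-0.947, 0.321, -0.0], [0.321, 0.947, -0.0], [0.0, -0.0, -1.0]]
wrist_force: [0.6, -1.1, -3.7]
opening: 0.0526
finger_force: 30.0
```

>>> {"api": "step_arm", "payload": {"series": [[[0,0,0],0,1],[[0,0,0],0,1],[[0,0,0],0,1]]}}

```text
time_s: 15.35
eef_pos: [0.4496, -0.2145, 0.1517]
tool_rot: [[-0.947, 0.321, -0.002], [0.321, 0.947, 0.001], [0.002, 0.001, -1.0]]
wrist_force: [-0.1, 0.3, -3.5]
opening: 0.0524
finger_force: 30.0
```

>>> {"api": "step_arm", "payload": {"series": [[[0,0,0],0,1]]}}

```text
time_s: 15.45
eef_pos: [0.4497, -0.2146, 0.1517]
tool_rot: [[-0.947, 0.321, -0.001], [0.321, 0.947, 0.001], [0.002, 0.001, -1.0]]
wrist_force: [-0.3, 0.4, -3.0]
opening: 0.052
finger_force: 30.0
```

>>> {"api": "step_arm", "payload": {"series": [[[0,0,0],0,1]]}}

```text
time_s: 15.55
eef_pos: [0.4499, -0.2147, 0.1519]
tool_rot: [[-0.947, 0.321, -0.001], [0.321, 0.947, 0.001], [0.001, 0.0, -1.0]]
wrist_force: [-0.1, -0.3, -3.0]
opening: 0.0524
finger_force: 30.0
```

>>> {"api": "step_arm", "payload": {"series": [[[0,0,0],0,1]]}}

```text
time_s: 15.65
eef_pos: [0.4501, -0.2149, 0.1521]
tool_rot: [[-0.947, 0.321, -0.001], [0.321, 0.947, 0.0], [0.001, 0.0, -1.0]]
wrist_force: [-0.4, 0.2, -3.5]
opening: 0.0523
finger_force: 30.0
```

>>> {"api": "step_arm", "payload": {"series": [[[0,0,0],0,1]]}}

```text
time_s: 15.75
eef_pos: [0.4501, -0.2149, 0.1522]
tool_rot: [[-0.947, 0.321, -0.0], [0.321, 0.947, 0.0], [0.0, 0.0, -1.0]]
wrist_force: [-0.3, 0.5, -3.2]
opening: 0.0524
finger_force: 30.0
```

>>> {"api": "step_arm", "payload": {"series": [[[0,0,0],0,1]]}}

```text
time_s: 15.85
eef_pos: [0.4502, -0.2149, 0.1524]
tool_rot: [[-0.947, 0.321, -0.0], [0.321, 0.947, 0.0], [0.0, 0.0, -1.0]]
wrist_force: [0.1, 0.4, -3.1]
opening: 0.0526
finger_force: 30.0
```

>>> {"api": "step_arm", "payload": {"series": [[[0,0,0],0,1]]}}

```text
time_s: 15.95
eef_pos: [0.4502, -0.2149, 0.1524]
tool_rot: [[-0.947, 0.321, -0.0], [0.321, 0.947, -0.0], [0.0, -0.0, -1.0]]
wrist_force: [-0.6, 0.4, -2.7]
opening: 0.0527
finger_force: 30.0
```

C weighs about 0.32 kg. Setting it down gently.

>>> {"api": "step_arm", "payload": {"series": [[[0,0,15],0,1],[[0,0,30],0,1],[[0,0,42],0,1],[[0,0,50],0,1],[[0,0,54],0,1]]}}

```text
time_s: 16.45
eef_pos: [0.45, -0.2148, 0.0976]
tool_rot: [[-0.947, 0.321, -0.001], [0.321, 0.947, 0.001], [0.001, 0.0, -1.0]]
wrist_force: [-1.1, -0.2, -2.4]
opening: 0.0525
finger_force: 30.0
```

>>> {"api": "step_arm", "payload": {"series": [[[0,0,2],0,1],[[0,0,4],0,1],[[0,0,5],0,1],[[0,0,6],0,1],[[0,0,6],0,1]]}}

```text
time_s: 16.95
eef_pos: [0.4505, -0.2151, 0.0929]
tool_rot: [[-0.947, 0.321, 0.001], [0.321, 0.947, -0.001], [-0.001, -0.0, -1.0]]
wrist_force: [0.5, -0.1, -1.3]
opening: 0.0521
finger_force: 30.0
```

>>> {"api": "step_arm", "payload": {"series": [[[0,0,0],0,1],[[0,0,0],0,1],[[0,0,0],0,1]]}}

```text
time_s: 17.25
eef_pos: [0.4505, -0.2151, 0.0929]
tool_rot: [[-0.947, 0.321, 0.001], [0.321, 0.947, -0.001], [-0.001, -0.0, -1.0]]
wrist_force: [0.6, 0.6, 2.4]
opening: 0.0523
finger_force: 30.0
```

>>> {"api": "step_arm", "payload": {"series": [[[0,0,0],0,0.2],[[0,0,0],0,0],[[0,0,0],0,0],[[0,0,0],0,0],[[0,0,0],0,0]]}}

```text
time_s: 17.75
eef_pos: [0.4502, -0.215, 0.0924]
tool_rot: [[-0.947, 0.321, -0.0], [0.321, 0.947, 0.0], [0.0, -0.0, -1.0]]
wrist_force: [0.4, 0.3, 1.6]
opening: 0.083
finger_force: 0.0
```

>>> {"api": "step_arm", "payload": {"series": [[[0,0,-20],0,0],[[0,0,-50],0,0],[[0,0,-80],0,0],[[0,0,-105],0,0],[[0,0,-112],0,0]]}}

```text
time_s: 18.25
eef_pos: [0.4515, -0.2159, 0.207]
tool_rot: [[-0.947, 0.321, 0.004], [0.321, 0.947, -0.003], [-0.005, -0.002, -1.0]]
wrist_force: [-0.1, 0.0, 0.1]
opening: 0.0866
finger_force: 0.0
```

```bash
python3 - <<'E'
from h import *
s=robot.get_state();print(s["time_s"],s["eef_pos"],s["opening"],s["wrist_force"])
for p in((.606,-.2275),(.557,-.379)):print(togo([*p,.204]))
E
```

```text
18.25 [ 0.45151699 -0.21590901  0.20695194] 0.08658596007138827 [-0.12110462  0.00397171  0.05653925]
[-150.01416686   38.60524675    3.66736079]
[-152.22473827 -120.60614028    3.97979003]
```

>>> {"api": "step_arm", "payload": {"series": [[[-30,8,0],0,0],[[-65,17,0],0,0],[[-100,26,0],0,0],[[-135,35,0],0,0],[[-150,39,0],0,0]]}}

```text
time_s: 18.75
eef_pos: [0.6074, -0.2263, 0.2029]
tool_rot: [[-0.947, 0.32, 0.001], [0.32, 0.947, -0.0], [-0.001, 0.0, -1.0]]
wrist_force: [-0.2, -0.5, -0.0]
opening: 0.0869
finger_force: 0.0
```

>>> {"api": "step_arm", "payload": {"series": [[[0,0,0],0,0],[[0,0,0],0,0],[[0,0,0],0,0]]}}

```text
time_s: 19.05
eef_pos: [0.6031, -0.2257, 0.2036]
tool_rot: [[-0.947, 0.321, -0.003], [0.321, 0.947, 0.001], [0.003, 0.0, -1.0]]
wrist_force: [0.6, -1.0, -0.3]
opening: 0.087
finger_force: 0.0
```

```bash
cat > cap.py <<'E'
from h import *
import sys
x,y=map(float,sys.argv[1:3])
c=cam("wrist");s=robot.get_state();iw,d=robot.snapshot("wrist");P=cloud("wrist",d,c)
print(s["time_s"],s["eef_pos"],s["opening"],s["wrist_force"])
m=((P[...,2]>.14)&(P[...,2]<.165)&(np.hypot(P[...,0]-x,P[...,1]-y)<.04)).astype(np.uint8);n,l,st,ce=cv2.connectedComponentsWithStats(m)
for i in range(1,n):
    if st[i,4]>60: print(st[i,4],cv2.minEnclosingCircle(P[l==i][:,:2].astype(np.float32)))
print(togo([x,y,.092]))
E
python3 cap.py .606 -.2275
```

```text
19.05 [ 0.60306665 -0.2257191   0.20362981] 0.08695118887858369 [ 0.60356839 -1.00231983 -0.28603432]
3095 ((0.6069380640983582, -0.2259601354598999), 0.017334163188934326)
[ -3.35017099  -0.69290834 111.98925701]
```

>>> {"api": "step_arm", "payload": {"series": [[[-2,0,25],0,0],[[-2,0,50],0,0],[[-2,0,75],0,0],[[-2,0,100],0,0],[[-2,0,111],0,0]]}}

```text
time_s: 19.6
eef_pos: [0.6044, -0.2261, 0.0914]
tool_rot: [[-0.947, 0.322, -0.004], [0.322, 0.947, 0.002], [0.005, 0.001, -1.0]]
wrist_force: [0.0, 0.3, 0.6]
opening: 0.0867
finger_force: 0.0
```

>>> {"api": "step_arm", "payload": {"series": [[[0,0,0],0,0],[[0,0,0],0,0.3],[[0,0,0],0,1],[[0,0,0],0,1],[[0,0,0],0,1]]}}

```text
time_s: 20.1
eef_pos: [0.6072, -0.227, 0.0945]
tool_rot: [[-0.947, 0.321, 0.002], [0.321, 0.947, -0.001], [-0.002, -0.0, -1.0]]
wrist_force: [-0.1, 0.5, -0.4]
opening: 0.0629
finger_force: 0.0
```

>>> {"api": "step_arm", "payload": {"series": [[[0,0,0],0,1],[[0,0,0],0,1],[[0,0,0],0,1]]}}

```text
time_s: 20.4
eef_pos: [0.607, -0.2269, 0.0939]
tool_rot: [[-0.947, 0.321, 0.001], [0.321, 0.947, -0.0], [-0.001, -0.0, -1.0]]
wrist_force: [-0.6, 0.3, 3.1]
opening: 0.0524
finger_force: 30.0
```

>>> {"api": "step_arm", "payload": {"series": [[[0,0,-5],0,1],[[0,0,-20],0,1],[[0,0,-35],0,1],[[0,0,-50],0,1],[[0,0,-60],0,1]]}}

```text
time_s: 20.9
eef_pos: [0.6076, -0.2273, 0.156]
tool_rot: [[-0.947, 0.321, 0.003], [0.321, 0.947, -0.002], [-0.003, -0.001, -1.0]]
wrist_force: [0.6, 0.2, -1.0]
opening: 0.0524
finger_force: 30.0
```

>>> {"api": "step_arm", "payload": {"series": [[[0,0,0],0,1],[[0,0,0],0,1],[[0,0,0],0,1]]}}

```text
time_s: 21.2
eef_pos: [0.6061, -0.2265, 0.1528]
tool_rot: [[-0.947, 0.321, -0.001], [0.321, 0.947, 0.001], [0.001, 0.0, -1.0]]
wrist_force: [0.0, 0.6, -0.4]
opening: 0.0522
finger_force: 30.0
```

>>> {"api": "step_arm", "payload": {"series": [[[0,0,0],0,1]]}}

```text
time_s: 21.3
eef_pos: [0.6061, -0.2265, 0.1526]
tool_rot: [[-0.947, 0.321, -0.002], [0.321, 0.947, 0.001], [0.002, 0.0, -1.0]]
wrist_force: [-0.4, 0.2, -0.8]
opening: 0.052
finger_force: 30.0
```

>>> {"api": "step_arm", "payload": {"series": [[[0,0,0],0,1]]}}

```text
time_s: 21.4
eef_pos: [0.6063, -0.2266, 0.1527]
tool_rot: [[-0.947, 0.321, -0.001], [0.321, 0.947, 0.001], [0.001, 0.0, -1.0]]
wrist_force: [0.7, 1.0, -0.6]
opening: 0.0524
finger_force: 30.0
```

>>> {"api": "step_arm", "payload": {"series": [[[0,0,0],0,1]]}}

```text
time_s: 21.5
eef_pos: [0.6065, -0.2267, 0.1529]
tool_rot: [[-0.947, 0.321, -0.001], [0.321, 0.947, 0.0], [0.001, 0.0, -1.0]]
wrist_force: [-1.1, 0.6, -1.2]
opening: 0.0524
finger_force: 30.0
```

>>> {"api": "step_arm", "payload": {"series": [[[0,0,0],0,1]]}}

```text
time_s: 21.6
eef_pos: [0.6066, -0.2267, 0.1532]
tool_rot: [[-0.947, 0.321, -0.0], [0.321, 0.947, 0.0], [0.0, 0.0, -1.0]]
wrist_force: [-0.5, -0.3, -1.1]
opening: 0.0525
finger_force: 30.0
```

>>> {"api": "step_arm", "payload": {"series": [[[0,0,0],0,1]]}}

```text
time_s: 21.7
eef_pos: [0.6067, -0.2268, 0.1533]
tool_rot: [[-0.947, 0.321, -0.0], [0.321, 0.947, 0.0], [0.0, 0.0, -1.0]]
wrist_force: [0.1, -0.4, -0.8]
opening: 0.0524
finger_force: 30.0
```

A weighs about 0.09 kg. Setting it back and moving to B.

>>> {"api": "step_arm", "payload": {"series": [[[0,0,15],0,1],[[0,0,30],0,1],[[0,0,42],0,1],[[0,0,50],0,1],[[0,0,54],0,1]]}}

```text
time_s: 22.2
eef_pos: [0.6059, -0.2263, 0.0976]
tool_rot: [[-0.947, 0.321, -0.002], [0.321, 0.947, 0.001], [0.003, 0.001, -1.0]]
wrist_force: [0.9, -0.7, -0.9]
opening: 0.0524
finger_force: 30.0
```

>>> {"api": "step_arm", "payload": {"series": [[[0,0,2],0,1],[[0,0,4],0,1],[[0,0,5],0,1],[[0,0,6],0,1],[[0,0,6],0,1]]}}

```text
time_s: 22.7
eef_pos: [0.607, -0.227, 0.094]
tool_rot: [[-0.947, 0.321, 0.001], [0.321, 0.947, -0.001], [-0.001, -0.0, -1.0]]
wrist_force: [0.2, -0.4, 0.6]
opening: 0.0526
finger_force: 30.0
```

>>> {"api": "step_arm", "payload": {"series": [[[0,0,0],0,1],[[0,0,0],0,1],[[0,0,0],0,1]]}}

```text
time_s: 23.0
eef_pos: [0.6071, -0.227, 0.0939]
tool_rot: [[-0.947, 0.321, 0.001], [0.321, 0.947, -0.001], [-0.001, -0.0, -1.0]]
wrist_force: [0.7, -1.6, 0.8]
opening: 0.0523
finger_force: 30.0
```

>>> {"api": "step_arm", "payload": {"series": [[[0,0,0],0,0.2],[[0,0,0],0,0],[[0,0,0],0,0],[[0,0,0],0,0],[[0,0,0],0,0]]}}

```text
time_s: 23.5
eef_pos: [0.6066, -0.2267, 0.0933]
tool_rot: [[-0.947, 0.321, -0.0], [0.321, 0.947, 0.0], [0.0, 0.0, -1.0]]
wrist_force: [0.1, -0.1, -0.2]
opening: 0.0827
finger_force: 0.0
```

>>> {"api": "step_arm", "payload": {"series": [[[0,0,-20],0,0],[[0,0,-50],0,0],[[0,0,-80],0,0],[[0,0,-105],0,0],[[0,0,-111],0,0]]}}

```text
time_s: 24.0
eef_pos: [0.6085, -0.2277, 0.2079]
tool_rot: [[-0.947, 0.321, 0.006], [0.321, 0.947, -0.003], [-0.007, -0.001, -1.0]]
wrist_force: [0.3, -0.8, 0.2]
opening: 0.0873
finger_force: 0.0
```

>>> {"api": "step_arm", "payload": {"series": [[[0,-30,0],0,0],[[-1,-65,0],0,0],[[-2,-100,0],0,0],[[-2,-135,0],0,0],[[-2,-160,0],0,0]]}}

```text
time_s: 24.5
eef_pos: [0.5558, -0.3807, 0.2029]
tool_rot: [[-0.947, 0.322, -0.002], [0.322, 0.947, 0.001], [0.002, 0.0, -1.0]]
wrist_force: [-0.5, 0.9, 0.1]
opening: 0.0867
finger_force: 0.0
```

>>> {"api": "step_arm", "payload": {"series": [[[0,0,0],0,0],[[0,0,0],0,0],[[0,0,0],0,0]]}}

```text
time_s: 24.8
eef_pos: [0.5572, -0.3775, 0.2036]
tool_rot: [[-0.947, 0.32, -0.001], [0.32, 0.947, 0.002], [0.002, 0.001, -1.0]]
wrist_force: [0.0, 0.5, 0.3]
opening: 0.0869
finger_force: 0.0
```

```bash
python3 cap.py .557 -.379
```

```text
24.8 [ 0.557175   -0.37752462  0.20358105] 0.08689621430204307 [0.03216425 0.51322513 0.2665733 ]
3109 ((0.5572589635848999, -0.37952497601509094), 0.017100660130381584)
[ -0.27312666  -1.7461751  111.8587186 ]
```

>>> {"api": "step_arm", "payload": {"series": [[[0,-1,25],0,0],[[0,-1,50],0,0],[[0,-1,75],0,0],[[0,-1,100],0,0],[[0,-1,111],0,0]]}}

```text
time_s: 25.35
eef_pos: [0.5562, -0.3773, 0.0909]
tool_rot: [[-0.948, 0.319, -0.003], [0.319, 0.948, 0.003], [0.004, 0.002, -1.0]]
wrist_force: [-1.0, 1.0, 0.3]
opening: 0.0871
finger_force: 0.0
```

>>> {"api": "step_arm", "payload": {"series": [[[0,0,0],0,0],[[0,0,0],0,0.3],[[0,0,0],0,1],[[0,0,0],0,1],[[0,0,0],0,1]]}}

```text
time_s: 25.85
eef_pos: [0.5573, -0.3804, 0.0946]
tool_rot: [[-0.947, 0.321, 0.001], [0.321, 0.947, -0.001], [-0.002, -0.001, -1.0]]
wrist_force: [-0.5, -0.5, 0.1]
opening: 0.0629
finger_force: 0.0
```

>>> {"api": "step_arm", "payload": {"series": [[[0,0,0],0,1],[[0,0,0],0,1],[[0,0,0],0,1]]}}

```text
time_s: 26.15
eef_pos: [0.5571, -0.3802, 0.094]
tool_rot: [[-0.947, 0.321, 0.001], [0.321, 0.947, -0.001], [-0.001, -0.0, -1.0]]
wrist_force: [-0.7, 0.6, 2.6]
opening: 0.0522
finger_force: 30.0
```

>>> {"api": "step_arm", "payload": {"series": [[[0,0,-5],0,1],[[0,0,-20],0,1],[[0,0,-35],0,1],[[0,0,-50],0,1],[[0,0,-60],0,1]]}}

```text
time_s: 26.65
eef_pos: [0.5577, -0.3806, 0.1561]
tool_rot: [[-0.947, 0.321, 0.002], [0.321, 0.947, -0.002], [-0.003, -0.001, -1.0]]
wrist_force: [-0.9, 0.2, -1.4]
opening: 0.0525
finger_force: 30.0
```

>>> {"api": "step_arm", "payload": {"series": [[[0,0,0],0,1],[[0,0,0],0,1],[[0,0,0],0,1]]}}

```text
time_s: 26.95
eef_pos: [0.5564, -0.3795, 0.1527]
tool_rot: [[-0.947, 0.321, -0.001], [0.321, 0.947, 0.001], [0.002, 0.001, -1.0]]
wrist_force: [-0.1, -0.0, -1.0]
opening: 0.0523
finger_force: 30.0
```

>>> {"api": "step_arm", "payload": {"series": [[[0,0,0],0,1]]}}

```text
time_s: 27.05
eef_pos: [0.5564, -0.3795, 0.1525]
tool_rot: [[-0.947, 0.321, -0.001], [0.321, 0.947, 0.001], [0.002, 0.001, -1.0]]
wrist_force: [0.7, -0.2, -1.7]
opening: 0.0521
finger_force: 30.0
```

>>> {"api": "step_arm", "payload": {"series": [[[0,0,0],0,1]]}}

```text
time_s: 27.15
eef_pos: [0.5566, -0.3796, 0.1527]
tool_rot: [[-0.947, 0.321, -0.001], [0.321, 0.947, 0.001], [0.001, 0.001, -1.0]]
wrist_force: [0.7, 0.6, -1.2]
opening: 0.0519
finger_force: 30.0
```

>>> {"api": "step_arm", "payload": {"series": [[[0,0,0],0,1]]}}

```text
time_s: 27.25
eef_pos: [0.5567, -0.3797, 0.1529]
tool_rot: [[-0.947, 0.321, -0.001], [0.321, 0.947, 0.001], [0.001, 0.0, -1.0]]
wrist_force: [-0.8, 0.9, -1.6]
opening: 0.0523
finger_force: 30.0
```

>>> {"api": "step_arm", "payload": {"series": [[[0,0,0],0,1]]}}

```text
time_s: 27.35
eef_pos: [0.5569, -0.3798, 0.1531]
tool_rot: [[-0.947, 0.321, -0.0], [0.321, 0.947, 0.0], [0.0, 0.0, -1.0]]
wrist_force: [0.2, -0.5, -1.4]
opening: 0.0522
finger_force: 30.0
```

>>> {"api": "step_arm", "payload": {"series": [[[0,0,0],0,1]]}}

```text
time_s: 27.45
eef_pos: [0.5569, -0.3799, 0.1533]
tool_rot: [[-0.947, 0.321, -0.0], [0.321, 0.947, 0.0], [0.0, 0.0, -1.0]]
wrist_force: [-0.1, -0.2, -0.7]
opening: 0.0524
finger_force: 30.0
```

B weighs about 0.13 kg, so C is the fullest. Setting B back and returning to C.

>>> {"api": "step_arm", "payload": {"series": [[[0,0,15],0,1],[[0,0,30],0,1],[[0,0,42],0,1],[[0,0,50],0,1],[[0,0,54],0,1]]}}

```text
time_s: 27.95
eef_pos: [0.5562, -0.3793, 0.0975]
tool_rot: [[-0.947, 0.321, -0.002], [0.321, 0.947, 0.002], [0.003, 0.001, -1.0]]
wrist_force: [-0.4, -0.2, -2.3]
opening: 0.0523
finger_force: 30.0
```

>>> {"api": "step_arm", "payload": {"series": [[[0,0,2],0,1],[[0,0,4],0,1],[[0,0,5],0,1],[[0,0,6],0,1],[[0,0,6],0,1]]}}

```text
time_s: 28.45
eef_pos: [0.5572, -0.3802, 0.094]
tool_rot: [[-0.947, 0.321, 0.001], [0.321, 0.947, -0.001], [-0.001, -0.0, -1.0]]
wrist_force: [-0.1, -0.2, 0.3]
opening: 0.0525
finger_force: 30.0
```

>>> {"api": "step_arm", "payload": {"series": [[[0,0,0],0,1],[[0,0,0],0,1],[[0,0,0],0,1]]}}

```text
time_s: 28.75
eef_pos: [0.5572, -0.3802, 0.094]
tool_rot: [[-0.947, 0.321, 0.001], [0.321, 0.947, -0.001], [-0.001, -0.0, -1.0]]
wrist_force: [0.7, -0.4, 2.2]
opening: 0.0524
finger_force: 30.0
```

>>> {"api": "step_arm", "payload": {"series": [[[0,0,0],0,0.2],[[0,0,0],0,0],[[0,0,0],0,0],[[0,0,0],0,0],[[0,0,0],0,0]]}}

```text
time_s: 29.25
eef_pos: [0.5568, -0.3798, 0.0933]
tool_rot: [[-0.947, 0.321, -0.0], [0.321, 0.947, 0.0], [0.0, 0.0, -1.0]]
wrist_force: [0.7, -1.0, 0.5]
opening: 0.0832
finger_force: 0.0
```

>>> {"api": "step_arm", "payload": {"series": [[[0,0,-20],0,0],[[0,0,-50],0,0],[[0,0,-80],0,0],[[0,0,-105],0,0],[[0,0,-111],0,0]]}}

```text
time_s: 29.75
eef_pos: [0.5584, -0.3813, 0.2081]
tool_rot: [[-0.947, 0.321, 0.005], [0.321, 0.947, -0.005], [-0.006, -0.003, -1.0]]
wrist_force: [0.6, -1.6, 0.4]
opening: 0.0871
finger_force: 0.0
```

>>> {"api": "step_arm", "payload": {"series": [[[28,22,0],0,0],[[62,49,0],0,0],[[96,76,0],0,0],[[130,103,0],0,0],[[154,122,0],0,0]]}}

```text
time_s: 30.25
eef_pos: [0.4474, -0.2117, 0.2032]
tool_rot: [[-0.947, 0.321, -0.003], [0.321, 0.947, 0.003], [0.004, 0.002, -1.0]]
wrist_force: [0.3, -0.2, -0.2]
opening: 0.0875
finger_force: 0.0
```

>>> {"api": "step_arm", "payload": {"series": [[[0,0,0],0,0],[[0,0,0],0,0],[[0,0,0],0,0]]}}

```text
time_s: 30.55
eef_pos: [0.4511, -0.216, 0.2043]
tool_rot: [[-0.947, 0.321, 0.001], [0.321, 0.947, -0.001], [-0.001, -0.001, -1.0]]
wrist_force: [-0.2, -0.5, 0.2]
opening: 0.0874
finger_force: 0.0
```

```bash
python3 cap.py .4505 -.2145
```

```text
30.55 [ 0.45111501 -0.2160235   0.20427681] 0.08739017096479011 [-0.19161196 -0.48370084  0.2273024 ]
3118 ((0.45096513628959656, -0.2128600776195526), 0.017205096781253815)
[  1.28479452   1.43026949 112.28574163]
```

>>> {"api": "step_arm", "payload": {"series": [[[0,1,25],0,0],[[0,1,50],0,0],[[0,1,75],0,0],[[0,1,100],0,0],[[0,1,111],0,0]]}}

```text
time_s: 31.1
eef_pos: [0.4502, -0.2144, 0.0912]
tool_rot: [[-0.947, 0.322, -0.002], [0.322, 0.947, 0.002], [0.003, 0.001, -1.0]]
wrist_force: [-0.1, 0.8, -0.3]
opening: 0.087
finger_force: 0.0
```

>>> {"api": "step_arm", "payload": {"series": [[[0,0,0],0,0],[[0,0,0],0,0.3],[[0,0,0],0,1],[[0,0,0],0,1],[[0,0,0],0,1]]}}

```text
time_s: 31.6
eef_pos: [0.451, -0.2143, 0.0943]
tool_rot: [[-0.947, 0.321, 0.001], [0.321, 0.947, -0.001], [-0.002, -0.001, -1.0]]
wrist_force: [0.1, 0.6, -0.7]
opening: 0.0626
finger_force: 0.0
```

>>> {"api": "step_arm", "payload": {"series": [[[0,0,0],0,1],[[0,0,0],0,1],[[0,0,0],0,1]]}}

```text
time_s: 31.9
eef_pos: [0.4507, -0.2142, 0.0939]
tool_rot: [[-0.947, 0.321, 0.001], [0.321, 0.947, -0.001], [-0.001, -0.0, -1.0]]
wrist_force: [-0.9, 0.3, 4.7]
opening: 0.0525
finger_force: 30.0
```

>>> {"api": "step_arm", "payload": {"series": [[[0,0,-5],0,1],[[0,0,-25],0,1],[[0,0,-50],0,1],[[0,0,-75],0,1],[[0,0,-95],0,1]]}}

```text
time_s: 32.4
eef_pos: [0.4502, -0.2136, 0.1892]
tool_rot: [[-0.947, 0.321, -0.001], [0.321, 0.947, 0.001], [0.001, 0.0, -1.0]]
wrist_force: [0.3, -0.7, -3.7]
opening: 0.0525
finger_force: 30.0
```

>>> {"api": "step_arm", "payload": {"series": [[[0,0,-20],0,1],[[0,0,-35],0,1],[[0,0,-45],0,1],[[0,0,-52],0,1],[[0,0,-55],0,1]]}}

```text
time_s: 32.9
eef_pos: [0.4503, -0.2138, 0.2435]
tool_rot: [[-0.947, 0.321, -0.0], [0.321, 0.947, 0.0], [0.0, 0.0, -1.0]]
wrist_force: [0.1, -0.1, -3.4]
opening: 0.0527
finger_force: 30.0
```

>>> {"api": "step_arm", "payload": {"series": [[[0,0,0],0,1],[[0,0,0],0,1],[[0,0,0],0,1],[[0,0,0],0,1],[[0,0,0],0,1]]}}

```text
time_s: 33.4
eef_pos: [0.4504, -0.2139, 0.2431]
tool_rot: [[-0.947, 0.321, -0.001], [0.321, 0.947, 0.0], [0.001, 0.0, -1.0]]
wrist_force: [1.3, 0.2, -3.2]
opening: 0.0525
finger_force: 30.0
```

>>> {"api": "step_arm", "payload": {"series": [[[0,0,0],0,1],[[0,0,0],0,1],[[0,0,0],0,1],[[0,0,0],0,1],[[0,0,0],0,1]]}}

```text
time_s: 33.9
eef_pos: [0.4506, -0.214, 0.2435]
tool_rot: [[-0.947, 0.321, 0.0], [0.321, 0.947, -0.0], [-0.0, -0.0, -1.0]]
wrist_force: [-0.6, -0.2, -3.6]
opening: 0.0522
finger_force: 30.0
```

```bash
python3 - <<'E'
from h import *
im,d=robot.snapshot("side");cv2.imwrite("pics/s3.png",im)
s=robot.get_state();print(s["time_s"],s["eef_pos"],s["wrist_force"],s["opening"],abs(s["dq"]).max())
E
```

```text
33.95 [ 0.45054101 -0.21398084  0.24348127] [ 0.62724107 -1.01928639 -3.19309893] 0.05244116182897706 0.033865810693354315
```

View pics/s3.png

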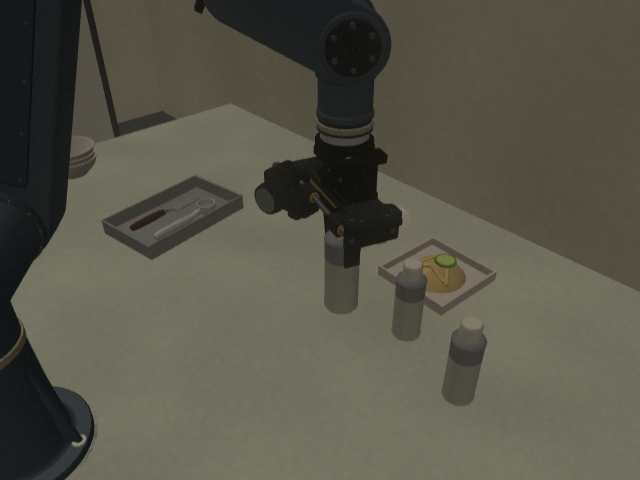

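Can C hangs upright and still at about (341,280). The other two stand at (408,300) and (463,360), and both tools are in the tray.

```bash
python3 -c "
from bench import robot
print(robot.hand_in())"
```

```text
the job is handed in; nothing more can be done
None
```

The job is handed in: the palette knife and scoop lie in the tray, all three cans were hefted (about 0.32, 0.09 and 0.13 kg), and the fullest, at about (0.45, -0.21), is held upright and still about 15 cm up with the other two standing in their places.

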